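# Set the flask on the dosing stand and hold the telescoping boom out at its mark

## Task

Stand the amber flask upright and centred on the small round raised seat of the dosing stand, lowering it onto the seat without dropping it, and let go of it. Then pinch the black grip of the telescoping boom so that the red lock button on its side is pressed fully in, pull the boom out until its black pointer is in line with the red mark on the scale, and finish while still holding it there, button pressed: the boom springs back home when let go. Leave the flask standing on its seat, do not shift the seat, and do not disturb the clear flask, the beaker or the small jar.

Things in the scene. Friction and masses are not known exactly. Their poses are not given: they have to be found in the camera images.
- flask: amber glass conical flask, 85 mm high, 70 g; foot 52 mm across (straight for 8 mm, then a cone up to 50 mm height), neck a straight open tube 25 mm across from 50 mm to 85 mm height. Origin: centre of the underside, z up. Starts on the table to the robot's left; grasp the neck from above, TCP about 73 mm above the underside
- stand: fixed white dosing stand. Origin: on the table under the boom's line. +y: the way the boom extends; +x: the side of scale, pointer and red button. Base plate x +-90, y -220 to +180, 12 mm thick; column with blue clamp x +-25, y -210 to -140, up to 191 mm high; outer tube 30 mm thick, axis 173 mm high, y -305 to -101. Yellow scale strip, black ticks each 10 mm, on the plate at x = 53 to 85
- seat_top (a point): centre of the top face of the raised seat, a white disc 40 mm across, 6 mm thick, its top 56 mm above the table, on a 20 mm post and a grey foot 52 x 46 mm; it stands on the boom's line (stand x = 0), straight under where the nozzle will be. Axes as the stand's
- seat (a joint): position of the seat's carriage along the base plate, 0 to 0.06 m; differs from run to run, clamped stiff (over 20 N to shift it) and to be left where it is
- mark (a point): top of the red mark, a red bar 4 mm wide (along y) lying across the yellow scale; fixed to the seat's carriage at the seat's own y, 65 mm to +x of it, 18 mm above the table. Axes as the stand's
- pointer (a point): lower tip of the boom's black pointer, a flat 10 mm (x) by 3 mm (y) blade that hangs from a 5 mm bar at the front of the boom, 65 mm to +x of the boom's line, 22 mm above the table, at the same stand y as the nozzle; passes 4 mm above the red mark
- nozzle (a point): tip of the nozzle under the boom's front end, 148 mm above the table (7 mm above the rim of the seated flask); the boom is a 14 mm square bar, 166 to 180 mm high, with a 20 mm white end block up to 183 mm
- grip_point (a point): centre of the black grip block, level with the button's axis, 206 mm above the table: put the TCP here from above, fingers closing along the stand's x. The block is fixed on the boom, 22 mm thick (x), 32 mm long (y), from 180 to 225 mm above the table, its centre 45 mm behind the nozzle. Axes as the stand's
- lock (a joint): red lock button, an 18 mm disc on the grip's +x face, centred 206 mm above the table; it stands 6.5 mm proud at 0 and goes in 0.006 m (to about flush). Spring: about 4.5 N to start, 10 N fully in. It must be in more than 0.004 m for the boom to be free of its latch at home; a grip of 40 N on the block presses it fully in and holds for pulling
- boom (a joint): how far the boom is extended, 0 (home, latched) to 0.17 m. A return spring pulls it home with about 5 N at 0 and 7 N at full reach. The pointer reaches the mark at 0.09 to 0.15 m depending on the seat (0.09 + joint seat)
- clear_flask: bystander: colourless flask, same shape as the amber one, on the table to the left; leave it alone
- beaker: bystander: white beaker, 48 mm across, 60 mm high, on the table to the left; leave it alone
- weigh_jar: bystander: small glass jar with blue cap, 42 mm across, 50 mm high, on the table to the left; leave it alone
Things that resemble listed ones, but are neither listed nor needed, are in the scene too. There is more than one size of the flask; the one meant has the size given above.

How it is judged:
On the way, in this order (a step that is already met when the one before it is completed fails the run):
1. the amber flask stands on the seat, let go (horizontal distance between flask and seat_top below 0.01 m and z of flask in the frame of seat_top between -0.003 and 0.004 m and angle between flask's own z axis and vertical below 0.1 rad and contact force between the fingers and flask below 0.1 N and linear speed of flask below 0.02 m/s), for 0.2 s.
2. the lock button is pressed in while the boom is still home (value of joint lock above 0.0045 m and value of joint boom below 0.01 m), for 0.05 s.
At the end, for the whole second after the job is handed in: The fingers hold the grip with more than 3 N, the button is in by more than 4.5 mm, the pointer is within 5 mm of the middle of the red mark along the scale and still, and the flask stands upright (0.1 rad), untouched and at rest on the seat, within 10 mm of its centre (all of step 1 and y of pointer in the frame of mark between -0.005 and 0.005 m and value of joint lock above 0.0045 m and contact force between the fingers and boom above 3 N and velocity of joint boom between -0.01 and 0.01 m/s); the arm keeps its last pose, push and grip.
It fails at once if the clear flask, beaker or small jar is shifted by more than 20 mm or tipped (distance of any of clear_flask, beaker, weigh_jar from where it was at the start of the episode above 0.02 m or angle between any of clear_flask, beaker, weigh_jar's own z axis and vertical above 0.3 rad).
It fails at once if the seat is shifted by more than 5 mm (distance of seat_top from where it was at the start of the episode above 0.005 m).
It fails at once if the flask is dropped (faster than 0.45 m/s with no finger on it) or tipped over ((linear speed of flask above 0.45 m/s and contact force between the fingers and flask below 0.05 N) or angle between flask's own z axis and vertical above 0.7 rad).
It also fails if it takes over 64 s, if anything falls off the work surface, if the arm or the gripper's body presses on something with over 40 N, if the wrist force passes 120 N, or if a joint passes its speed limit or range.

## Robot

A 6-joint arm with a two-finger parallel gripper is mounted at the origin on the work surface. World frame = base frame: x ahead of the robot, y to its left, z up, the work surface at z = 0. Lengths are in m, angles in rad, forces in N, time in s.
With the tool pointing down it reaches from about 0.275 to 0.875 m from the base axis. Payload 12.5 kg.
Tool frame: the origin (TCP) lies between the finger pads, 19 mm behind the fingertips; this is the grasp point; z points along the fingers, y is the line along which they close (so a half turn about z gives the same grasp; the last joint's range is limited). The gripper opens to 85 mm and grips with 20 to 120 N. Pads are 22 mm wide; open, the fingers measure 114 mm over their backs; the gripper's body (76 mm by 85 mm) begins 54 mm behind the grasp point. The pads swing forward as they close: fully open they stand 13 mm farther back than shut.
Start: joints at [-1.343, 0.351, 1.652, -0, 1.139, -0.085], TCP at [0.169, -0.523, 0.25] pointing down, gripper open.
Joint ranges: [-2.75, 2.75], [-0.79, 2.1], [0.01, 2.65], [-1.57, 4.71], [0.07, 3.14], [-2.87, 2.87]. Speed limits (rad/s): [2.22, 2.22, 2.79, 3.14, 3.14, 3.14].

## Interface

Orientations are given as a rotation vector (axis times angle).
In Python, from workcell import monitor, vision, workorder gives the robot as it stands.
- The arm moves only by the tool jog_arm, never from a script. Its argument "steps" is one flat list of numbers, 6 for each row, row after row: the shift along the world's x, y, z as a fraction of full scale, then the turn, a rotation vector about the world's x, y, z as a fraction of full scale. In form: [tx, ty, tz, rx, ry, rz, tx, ty, tz, rx, ry, rz, ...]. A call has 1 to 5 rows; each row shifts and turns the commanded pose from where the row before left it; what a row does not reach is not made up. Full scale, the value 1, is 50 cm for a shift and pi rad for a turn. A row lasts 1/10 s, in which the tool goes at most 50 mm and 8.59 degrees, less where a joint would pass 70% of its speed; a pose out of reach is approached as far as the arm can. A call with a number of a shift or a turn outside -1 to 1 is refused whole. A call with a gripper value outside its range is refused whole. "claw" is the closure, from -1 (fully open) to 1 (shut), set as the call begins (left out, the last holds). The fingers move at their own pace and stop on an object; "force" is the grip in N (left out, the last holds). Time passes only in rows, so rows that do not move let the fingers close. It gives the time, the measured TCP pose, the force, the opening and the grip force at its end, in the units of the state.
- monitor.observe(): the state, without advancing time (a new reading comes with each control period).
- vision.camera(name): name is "scene" or "side" or "wrist"; returns a dict with "img" (400x640x3 uint8, red, green, blue), "fx", "fy", "cx", "cy" (pixels), "dist_coeffs" ([k1, k2, p1, p2, k3] as OpenCV has them; the pictures are not rectified), "rvec" (rotation vector, rad) and "tvec" (3), from world to camera coordinates, as OpenCV has them; the wrist camera has in their place "T_tool_cam" (4x4, takes a point from camera to tool coordinates, whose origin is the TCP and whose axes are the flange's). Camera axes: x right, y down, z forward; pixel columns grow to the right and rows downward; lengths in m; the calibration is good to about 2 mm. A picture is of the moment at which its call begins: read the wrist's pose just before it. There is no depth.
- workorder.close_job(): hands the job in; it is judged then, once.
The state is a dict: "time": time; "joint_positions": joint angles; "qd": joint speeds; "joint_efforts": joint torques, N m; "ee_pos": TCP position; "tool_rot": TCP orientation; "ft_force": force on the tool from outside, world axes, zero at the start; "moment": the same for the moment, N m; "finger_gap": finger opening in m; "grasp_force": force on a finger pad.
Only numpy, scipy, OpenCV 4.12 (cv2) and the standard library are available. Lean on these libraries where they do the work, as an engineer would, in place of code of your own. Each camera call takes 0.05 s, during which the arm holds its last target. There are 200 camera calls.

## Working session

There is one attempt and no reset: what is moved stays moved. The work goes in short steps, Python scripts to look and compute and a tool call to move; the robot and the scene stay as the last step left them, time stands still between calls to the robot, and variables do not carry over. Pictures are saved under pics/ and viewed, at most 10 in all, crops included, and the job is handed in when it is done.

Besides the shell and the picture viewer there is one more tool, called by a JSON object that holds its "op" and its "data", one argument or row to a line. jog_arm: Moves the arm, as the interface text tells. Its arguments: {"type":"object","properties":{"steps":{"type":"array"},"claw":{"type":"number"},"force":{"type":"number"}},"required":["steps"]}

```bash
mkdir -p pics; ls; python3 - <<'E'
from workcell import monitor, vision
import cv2,numpy as np,pickle
print(monitor.observe())
d={}
for n in ["scene","side","wrist"]:
    c=vision.camera(n); d[n]=c
    cv2.imwrite(f"pics/{n}0.png",c["img"][:,:,::-1])
    print({k:v for k,v in c.items() if k!="img"})
pickle.dump(d,open("c0.pkl","wb"))
E
```

```text
pics
{'time': 0.0, 'joint_positions': array([-1.34260506e+00,  3.51232614e-01,  1.65243007e+00,  8.32874797e-06,
        1.13910963e+00, -8.45673782e-02]), 'qd': array([ 0.00125485,  0.00016295, -0.00018379,  0.0002273 ,  0.00041175,
       -0.00111336]), 'joint_efforts': array([ 1.90291925e-03, -5.06100440e+01, -2.91407776e+01, -6.04182219e-06,
        4.61459436e-03,  4.15218733e-05]), 'ee_pos': array([ 0.16919846, -0.52299779,  0.24945812]), 'tool_rot': array([-3.10209590e+00, -4.89091495e-01,  1.21059404e-04]), 'ft_force': array([ 0.25937845,  0.52099855, -0.40691101]), 'moment': array([ 0.00679792, -0.04420595, -0.04285117]), 'grasp_force': 0.0, 'finger_gap': 0.08527308078530785}
{'fx': 434.38784981170613, 'fy': 434.38784981170613, 'cx': 322.1194157572856, 'cy': 201.70032849699922, 'dist_coeffs': array([-0.07574976,  0.        ,  0.        ,  0.        ,  0.        ]), 'rvec': array([ 2.03688605,  1.24338904, -0.52188194]), 'tvec': array([-0.33896628, -0.17273461,  1.35269278])}
{'fx': 502.4549938008674, 'fy': 502.4549938008674, 'cx': 323.1417492959805, 'cy': 202.14463170810637, 'dist_coeffs': array([-0.11826332,  0.        ,  0.        ,  0.        ,  0.        ]), 'rvec': array([ 0.34915454, -2.72778902,  1.31975154]), 'tvec': array([0.50560916, 0.12555669, 1.15823664])}
{'fx': 343.87271200334567, 'fy': 343.87271200334567, 'cx': 319.2598404934294, 'cy': 195.8988388014394, 'dist_coeffs': array([0.02616509, 0.        , 0.        , 0.        , 0.        ]), 'T_tool_cam': array([[ 4.91144569e-05, -9.59394562e-01, -2.82067495e-01,
         7.24399218e-02],
       [ 9.99999916e-01,  1.61596791e-04, -3.75515193e-04,
         2.04713743e-04],
       [ 4.05848436e-04, -2.82067453e-01,  9.59394490e-01,
        -1.23751391e-01],
       [ 0.00000000e+00,  0.00000000e+00,  0.00000000e+00,
         1.00000000e+00]])}
```

View pics/scene0.png

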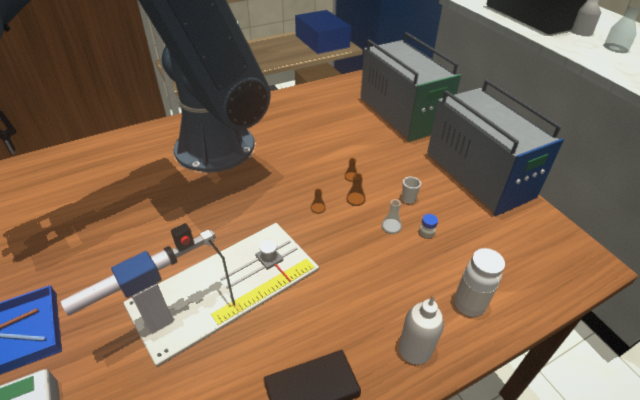

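View pics/side0.png

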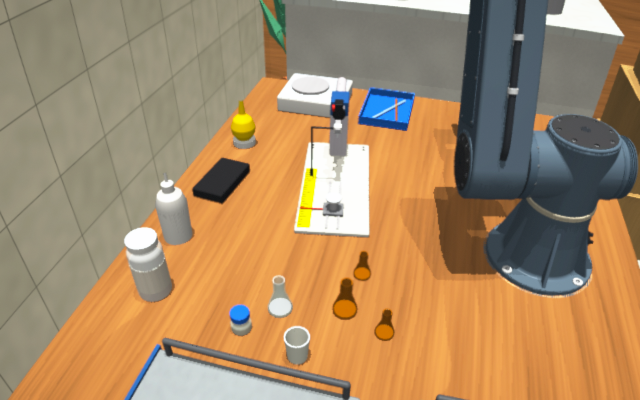

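The three amber flasks sit near scene (318,203), (352,170) and (356,190), and in side near (362,268), (345,300) and (385,328). The middle one looks largest. The stand is at the lower left, with the seat at scene (268,245). I'll zoom in next.

```bash
cat > h.py <<'E'
import cv2,numpy as np,pickle
from scipy.optimize import least_squares
from workcell import monitor, vision
def KD(c): return np.array([[c["fx"],0,c["cx"]],[0,c["fy"],c["cy"]],[0,0,1]]),np.array(c["dist_coeffs"])
def RT(c): return cv2.Rodrigues(np.array(c["rvec"]))[0],np.array(c["tvec"])
def ray(c,uv):
    K,D=KD(c);R,t=RT(c)
    n=cv2.undistortPoints(np.array([[uv]],float),K,D)[0,0]
    return -R.T@t, R.T@np.array([n[0],n[1],1])
def onz(c,uv,z):
    o,d=ray(c,uv); return o+d*(z-o[2])/d[2]
def proj(c,P):
    K,D=KD(c); return cv2.projectPoints(np.atleast_2d(np.array(P,float)),np.array(c["rvec"]),np.array(c["tvec"]),K,D)[0][:,0]
def wristcam(c,s):
    T=np.eye(4);T[:3,:3]=cv2.Rodrigues(s["tool_rot"])[0];T[:3,3]=s["ee_pos"]
    M=np.linalg.inv(T@c["T_tool_cam"])
    c=dict(c);c["rvec"]=cv2.Rodrigues(M[:3,:3])[0][:,0];c["tvec"]=M[:3,3];return c
E
python3 - <<'E'
from h import *
d=pickle.load(open("c0.pkl","rb"))
a=d["scene"]["img"][150:290,190:330]; b=d["side"]["img"][150:290,275:415]
f=lambda x:cv2.resize(x,(400,400),interpolation=cv2.INTER_CUBIC)
b2=d["side"]["img"][240:350,220:400]; a2=d["scene"]["img"][215:345,130:330]
o=np.zeros((600,800,3),np.uint8)
o[:300,:400]=cv2.resize(d["scene"]["img"][150:240,300:420],(400,300),interpolation=2)
o[:300,400:]=cv2.resize(d["side"]["img"][247:352,265:405],(400,300),interpolation=2)
o[300:,:400]=cv2.resize(d["scene"]["img"][215:335,160:320],(400,300),interpolation=2)
o[300:,400:]=cv2.resize(d["side"]["img"][115:235,270:430],(400,300),interpolation=2)
cv2.imwrite("pics/crop0.png",o[:,:,::-1])
for n,base,top in [("scene",(318,209),(318,190)),("scene",(352,177),(352,159)),("scene",(356,200),(356,175)),("side",(362,275),(362,253)),("side",(345,312),(345,282)),("side",(385,334),(386,312)),("scene",(391,229),(394,201))]:
    print(n,base,onz(d[n],base,0.0),np.linalg.norm(proj(d[n],onz(d[n],base,0)+[0,0,.085])-np.array(base)), np.linalg.norm(np.subtract(base,top)))
E
```

```text
scene (318, 209) [0.39629522 0.16344094 0.        ] 24.142144565348868 19.0
scene (352, 177) [0.32262017 0.31140744 0.        ] 23.73858225024267 18.0
scene (356, 200) [ 4.11607560e-01  2.71825221e-01 -1.11022302e-16] 24.097234818109552 25.0
side (362, 275) [ 3.91561011e-01  1.65605341e-01 -1.11022302e-16] 28.13346014623518 22.0
side (345, 312) [0.4058715  0.27638394 0.        ] 28.18779625566711 30.0
side (385, 334) [0.31779855 0.31051274 0.        ] 28.2549864824235 22.02271554554524
scene (391, 229) [0.54516314 0.29621249 0.        ] 24.50203919630391 28.160255680657446
```

View pics/crop0.png

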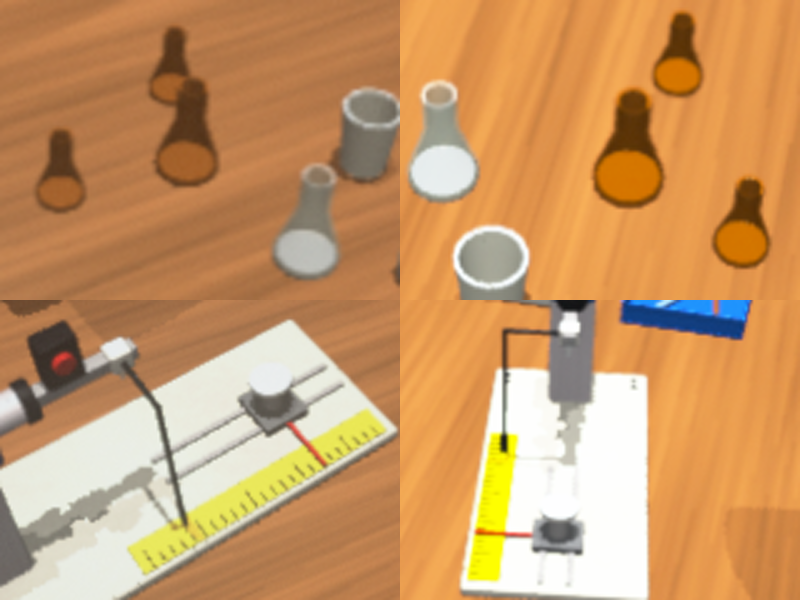

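```bash
cat > fit.py <<'E'
from h import *
d=pickle.load(open("c0.pkl","rb")); S,W=d["scene"],d["side"]
def tri(a,b):
    A=[];B=[]
    for c,uv in((S,a),(W,b)):
        o,r=ray(c,uv);r/=np.linalg.norm(r);P=np.eye(3)-np.outer(r,r);A.append(P);B.append(P@o)
    return np.linalg.lstsq(np.vstack(A),np.hstack(B),rcond=None)[0]
print("foot",tri((356.1,198.3),(345.2,307.6)),onz(S,(356.1,198.3),.002),onz(W,(345.2,307.6),.002))
print("rim",tri((357.9,175.5),(346.6,281)),onz(S,(357.9,175.5),.085),onz(W,(346.6,281),.085))
# local: (x,y,z); y None->param
obs=[(S,(319.2,267),(.09,.18,.012)),(S,(276.4,223),(-.09,.18,.012)),(S,(162,356),(.09,-.22,.009)),
(W,(294.8,231),(.09,.18,.012)),(W,(369.2,233.3),(-.09,.18,.012)),(W,(308.8,143),(.09,-.22,.012)),(W,(369.2,144.6),(-.09,-.22,.012)),
(S,(268.4,245),(0,'s',.056)),(W,(334.8,195),(0,'s',.056)),(S,(234,305),(.065,'p',.022)),(W,(311.6,175),(.065,'p',.022))]
def loc(p,l):
    x,y,yaw,s,q=p; y_=s if l[1]=='s' else q if l[1]=='p' else l[1]
    c,n=np.cos(yaw),np.sin(yaw)
    return [x+c*l[0]-n*y_,y+n*l[0]+c*y_,l[2]]
def res(p): return np.concatenate([proj(c,loc(p,l))[0]-uv for c,uv,l in obs])
r=least_squares(res,[.55,-.1,0,.1,-.02],loss='soft_l1');p=r.x
print("stand",p,np.degrees(p[2]));print(r.fun.reshape(-1,2) if 0 else res(p).reshape(-1,2).round(1))
for n,l in dict(seat=(0,'s',.056),mark=(.065,'s',.018),ptr=(.065,'p',.022),nozzle=(0,'p',.148)).items(): print(n,np.round(loc(p,l),4))
print("grip",np.round(loc(p,(0,p[4]-.045,.206)),4),"travel",p[3]-p[4])
E
python3 fit.py
```

```text
foot [0.40869218 0.27139037 0.00566086] [0.40766387 0.27433706 0.002     ] [0.40766263 0.26662736 0.002     ]
rim [0.40900194 0.27124437 0.08593282] [0.40955839 0.27224767 0.085     ] [0.4082257  0.26922465 0.085     ]
stand [ 0.51827809 -0.11622617  0.18209392  0.09867454 -0.03421033] 10.43321330908945
[[ 0.7 -2.1]
 [ 0.2 -2.5]
 [-5.4  7.7]
 [-1.  -0.4]
 [ 0.3  1.5]
 [-0.3 -0.8]
 [-0.8  0.6]
 [-0.8  0. ]
 [-1.   2.1]
 [-1.4 -2.2]
 [ 0.1  0.6]]
seat [ 0.5004 -0.0192  0.056 ]
mark [ 0.5643 -0.0074  0.018 ]
ptr [ 0.5884 -0.1381  0.022 ]
nozzle [ 0.5245 -0.1499  0.148 ]
grip [ 0.5326 -0.1941  0.206 ] travel 0.1328848776057178
```

The middle amber flask has its rim at z≈0.086, so it is the 85 mm one, at (0.409, 0.271). The seat is at about (0.500, -0.019) and the stand yaw is about 10.4°. I'll move above the flask and turn the tool to yaw 100.4°.

{"op": "jog_arm", "data": {
  "steps": [0.023,0.076,0,0,0,0.0458,0.023,0.076,0,0,0,0.0458,0.023,0.076,0,0,0,0.0458,0.023,0.076,0,0,0,0.0458,0.023,0.076,0,0,0,0.0458],
  "claw": -1,
  "force": 30
}}

```text
time: 0.65
ee_pos: [0.2269, -0.3317, 0.2498]
tool_rot: [-2.728, -1.558, -0.0]
ft_force: [1.2, -0.2, -0.0]
finger_gap: 0.0853
grasp_force: 0.0
```

{"op": "jog_arm", "data": {
  "steps": [0.023,0.076,0,0,0,0.0458,0.023,0.076,0,0,0,0.0458,0.023,0.076,0,0,0,0.0458,0.023,0.076,0,0,0,0.0458,0.023,0.076,0,0,0,0.0458]
}}

```text
time: 1.15
ee_pos: [0.2843, -0.1418, 0.25]
tool_rot: [2.005, 2.418, 0.0]
ft_force: [1.2, -0.8, 0.1]
finger_gap: 0.0854
grasp_force: 0.0
```

{"op": "jog_arm", "data": {
  "steps": [0.023,0.076,0,0,0,0,0.023,0.076,0,0,0,0,0.023,0.076,0,0,0,0,0.023,0.076,0,0,0,0,0.023,0.076,0,0,0,0]
}}

```text
time: 1.65
ee_pos: [0.3418, 0.0485, 0.2501]
tool_rot: [2.011, 2.413, 0.0]
ft_force: [0.7, -0.6, 0.3]
finger_gap: 0.0856
grasp_force: 0.0
```

{"op": "jog_arm", "data": {
  "steps": [0.025,0.08,0,0,0,0,0.025,0.08,0,0,0,0,0.025,0.08,0,0,0,0,0.025,0.08,0,0,0,0,0,0,0,0,0,0]
}}

```text
time: 2.15
ee_pos: [0.3925, 0.2101, 0.2497]
tool_rot: [-2.008, -2.416, -0.001]
ft_force: [0.1, -0.9, 0.6]
finger_gap: 0.085
grasp_force: 0.0
```

```bash
python3 - <<'E'
from h import *
s=monitor.observe(); c=wristcam(vision.camera("wrist"),s); print(s["ee_pos"],s["tool_rot"])
pickle.dump((s,c),open("w1.pkl","wb")); im=c["img"][:,:,::-1].copy()
for z in (.0,.05,.085):
    print(z,proj(c,[.4088,.2713,z]))
cv2.imwrite("pics/w1.png",im)
E
```

```text
[0.39249255 0.21007525 0.24974746] [-2.00768737e+00 -2.41607922e+00 -1.18052505e-03]
0.0 [[344.29131062 109.13574731]]
0.05 [[348.15748595 111.31914815]]
0.085 [[351.64944649 113.29046112]]
```

View pics/w1.png

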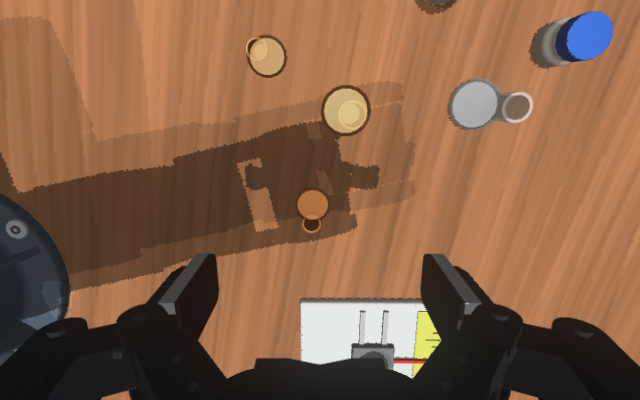

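The wrist view shows the amber foot at (346,110) and neck at (351,113), which matches the prediction. I'll descend now.

{"op": "jog_arm", "data": {
  "steps": [0.0165,0.061,0,0,0,0,0.0165,0.061,0,0,0,0,0,0,-0.07,0,0,0,0,0,-0.07,0,0,0,0,0,-0.07,0,0,0]
}}

```text
time: 2.7
ee_pos: [0.408, 0.2668, 0.1439]
tool_rot: [2.012, 2.412, 0.0]
ft_force: [0.7, 0.4, 0.1]
finger_gap: 0.0855
grasp_force: 0.0
```

{"op": "jog_arm", "data": {
  "steps": [0,0,-0.05,0,0,0,0,0,-0.05,0,0,0,0,0,-0.04,0,0,0,0,0,0,0,0,0,0,0,0,0,0,0]
}}

```text
time: 3.2
ee_pos: [0.4084, 0.2671, 0.0755]
tool_rot: [-2.013, -2.412, 0.001]
ft_force: [-0.0, 0.2, 0.1]
finger_gap: 0.0854
grasp_force: 0.0
```

{"op": "jog_arm", "data": {
  "steps": [0.001,0.008,-0.003,0,0,0,0,0,0,0,0,0]
}}

```text
time: 3.4
ee_pos: [0.4093, 0.2722, 0.0744]
tool_rot: [2.011, 2.413, 0.003]
ft_force: [-0.0, -1.0, 0.5]
finger_gap: 0.0853
grasp_force: 0.0
```

{"op": "jog_arm", "data": {
  "steps": [0,0,0,0,0,0,0,0,0,0,0,0,0,0,0,0,0,0,0,0,0,0,0,0,0,0,0,0,0,0],
  "claw": 1,
  "force": 30
}}

```text
time: 3.9
ee_pos: [0.4088, 0.2717, 0.0737]
tool_rot: [2.012, 2.413, 0.0]
ft_force: [-1.3, -0.1, 3.2]
finger_gap: 0.0242
grasp_force: 29.3
```

{"op": "jog_arm", "data": {
  "steps": [0,0,0,0,0,0,0,0,0,0,0,0,0,0,0,0,0,0,0,0,0,0,0,0,0,0,0,0,0,0]
}}

```text
time: 4.4
ee_pos: [0.4088, 0.2717, 0.0736]
tool_rot: [2.012, 2.413, 0.0]
ft_force: [-2.8, -0.5, 5.5]
finger_gap: 0.0243
grasp_force: 29.4
```

{"op": "jog_arm", "data": {
  "steps": [0,0,0.05,0,0,0,0,0,0.08,0,0,0,0,0,0.09,0,0,0,0,0,0.09,0,0,0,0,0,0.09,0,0,0]
}}

```text
time: 4.9
ee_pos: [0.4084, 0.2715, 0.2751]
tool_rot: [-2.012, -2.413, 0.0]
ft_force: [1.0, 0.4, -1.1]
finger_gap: 0.0239
grasp_force: 29.7
```

{"op": "jog_arm", "data": {
  "steps": [0,0,0.05,0,0,0,0.023,-0.07,0,0,0,0,0.023,-0.07,0,0,0,0,0.023,-0.07,0,0,0,0,0.023,-0.07,0,0,0,0]
}}

```text
time: 5.4
ee_pos: [0.4549, 0.1303, 0.2983]
tool_rot: [-2.011, -2.413, 0.0]
ft_force: [1.2, -0.0, -1.2]
finger_gap: 0.0244
grasp_force: 29.8
```

{"op": "jog_arm", "data": {
  "steps": [0.023,-0.07,0,0,0,0,0.023,-0.07,0,0,0,0,0.023,-0.07,0,0,0,0,0.023,-0.07,0,0,0,0,0.023,-0.07,0,0,0,0]
}}

```text
time: 5.9
ee_pos: [0.5124, -0.0449, 0.2982]
tool_rot: [-2.012, -2.413, 0.0]
ft_force: [-0.5, -0.1, -0.8]
finger_gap: 0.0242
grasp_force: 29.8
```

{"op": "jog_arm", "data": {
  "steps": [0,-0.07,0,0,0,0,0,0,0,0,0,0,0,0,0,0,0,0]
}}

```text
time: 6.2
ee_pos: [0.5121, -0.0787, 0.2981]
tool_rot: [-2.013, -2.411, 0.0]
ft_force: [-0.3, 1.4, -0.7]
finger_gap: 0.0239
grasp_force: 29.7
```

```bash
python3 - <<'E'
from h import *
s=monitor.observe(); c=wristcam(vision.camera("wrist"),s); print(s["ee_pos"],s["tool_rot"],s["finger_gap"],s["ft_force"])
pickle.dump((s,c),open("w2.pkl","wb")); im=c["img"][:,:,::-1].copy()
for P in ([.5004,-.0192,.056],[.5643,-.0074,.018],[.5884,-.1381,.022]): print(proj(c,P))
cv2.imwrite("pics/w2.png",im)
E
```

```text
[ 0.51207162 -0.07865402  0.29805389] [-2.01311698e+00 -2.41079584e+00  2.47376796e-04] 0.02390116877632854 [-0.25373227  1.42322279 -0.69951461]
[[317.78849243 106.02069753]]
[[375.28933874 104.71292395]]
[[371.07953446 216.46450115]]
```

View pics/w2.png

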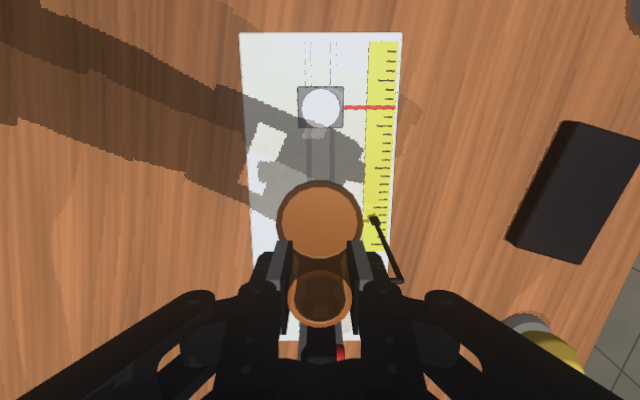

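The seat disc is at (321,108), the red bar at row ~107, the pointer tip at (374,217), the plate front corners at (239,33) and (403,33), and the held foot at (320,221).

```bash
cat > m.py <<'E'
from h import *
s,c=pickle.load(open("w2.pkl","rb")); im=c["img"]
hsv=cv2.cvtColor(im,cv2.COLOR_RGB2HSV).astype(int)
g=im[85:131,296:346].astype(int)
m=((g.min(2)>185)).astype(np.uint8); n,l,st,ce=cv2.connectedComponentsWithStats(m)
i=l[108-85,321-296]; print("disc",st[i],ce[i]+[296,85]); uv=ce[i]+[296,85]
P=onz(c,uv,.056); print("seat",P)
r=((hsv[:,:,0]<6)|(hsv[:,:,0]>174))&(hsv[:,:,1]>140); r[:90]=0; r[125:]=0; r[:,:345]=0;r[:,400:]=0
ys,xs=np.nonzero(r); print("mark",len(ys),xs.min(),xs.max(),ys.mean()); k=np.polyfit(xs,ys,1)
yaw=[onz(c,(x,np.polyval(k,x)),.018) for x in (xs.min(),xs.max())]; v=yaw[1]-yaw[0]; print(yaw,"barlen",np.linalg.norm(v),"yaw",np.degrees(np.arctan2(v[1],v[0])))
a,b=[onz(c,u,.012) for u in((239,33),(403,33))]; v=b-a; print("plate",np.linalg.norm(v),np.degrees(np.arctan2(v[1],v[0])),(a+b)/2)
print("foot",onz(c,(320,221),s["ee_pos"][2]-.0736),"rim",onz(c,(320,298.5),s["ee_pos"][2]+.0114),s["ee_pos"])
print("ptr",onz(c,(374,217),.022))
E
python3 m.py
```

```text
disc [   6    4   38   38 1094] [320.69195612 106.98903108]
seat [ 0.50350968 -0.01961294  0.056     ]
mark 140 345 394 107.07142857142857
[array([ 0.53108499, -0.01612571,  0.018     ]), array([ 0.58571691, -0.0060662 ,  0.018     ])] barlen 0.05555034140146875 yaw 10.433149237671739
plate 0.17770931122675857 10.268229155585795 [0.4903931  0.05495434 0.012     ]
foot [ 0.5135747  -0.08068367  0.22445389] rim [ 0.5132157  -0.07960958  0.30945389] [ 0.51207162 -0.07865402  0.29805389]
ptr [ 0.59209226 -0.13814019  0.022     ]
```

{"op": "jog_arm", "data": {
  "steps": [-0.0105,0.0605,0,0,0,0,-0.0105,0.0605,0,0,0,0,0,0,-0.08,0,0,0,0,0,-0.08,0,0,0,0,0,-0.08,0,0,0]
}}

```text
time: 6.75
ee_pos: [0.5016, -0.0163, 0.1775]
tool_rot: [2.009, 2.414, 0.001]
ft_force: [0.6, -0.2, -0.6]
finger_gap: 0.0241
grasp_force: 29.8
```

{"op": "jog_arm", "data": {
  "steps": [0,0,-0.05,0,0,0,0,0,-0.034,0,0,0,0,0,0,0,0,0,0,0,0,0,0,0]
}}

```text
time: 7.15
ee_pos: [0.502, -0.0171, 0.137]
tool_rot: [2.01, 2.414, 0.0]
ft_force: [0.1, -1.1, -0.4]
finger_gap: 0.0239
grasp_force: 29.8
```

```bash
python3 - <<'E'
from h import *
s=monitor.observe(); print(s["ee_pos"],s["tool_rot"],s["finger_gap"],s["ft_force"])
o=[]
for n,(u,v) in dict(scene=(268,235),side=(335,190)).items():
    c=vision.camera(n); print(n,proj(c,[.502,-.0194,.056]),proj(c,s["ee_pos"]+[0,0,-.0736])); o.append(cv2.resize(c["img"][v-40:v+40,u-30:u+30],(390,520),interpolation=2))
cv2.imwrite("pics/p3.png",np.hstack(o)[:,:,::-1])
E
```

```text
[ 0.50195125 -0.01708633  0.13702106] [2.01042306e+00 2.41389944e+00 2.55873378e-04] 0.023898242446333377 [ 0.05126537 -1.11903441 -0.35796796]
scene [[267.76728668 245.54045937]] [[268.46422995 243.01868292]]
side [[333.17017721 196.96063116]] [[333.06302838 195.1203876 ]]
```

View pics/p3.png

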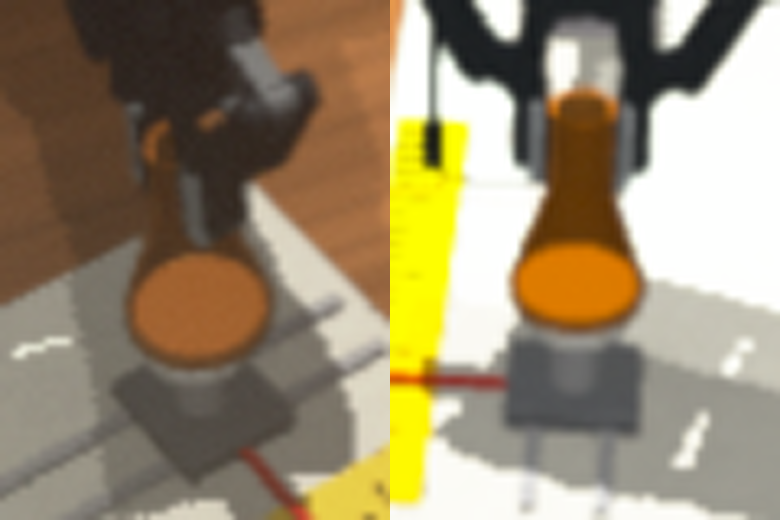

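Both views show the foot centred over the post. I'll lower it slowly.

{"op": "jog_arm", "data": {
  "steps": [0,-0.002,-0.004,0,0,0,0,0,-0.004,0,0,0,0,0,-0.003,0,0,0,0,0,0,0,0,0]
}}

```text
time: 7.65
ee_pos: [0.5017, -0.0188, 0.1309]
tool_rot: [-2.012, -2.413, 0.0]
ft_force: [-0.2, 0.1, -1.6]
finger_gap: 0.024
grasp_force: 29.8
```

{"op": "jog_arm", "data": {
  "steps": [0,0,-0.002,0,0,0,0,0,0,0,0,0]
}}

```text
time: 7.85
ee_pos: [0.5017, -0.0188, 0.1299]
tool_rot: [-2.012, -2.413, 0.0]
ft_force: [0.2, 0.1, -0.8]
finger_gap: 0.0242
grasp_force: 29.8
```

{"op": "jog_arm", "data": {
  "steps": [0,0,-0.001,0,0,0,0,0,0,0,0,0]
}}

```text
time: 8.05
ee_pos: [0.5018, -0.0188, 0.1296]
tool_rot: [2.012, 2.413, 0.0]
ft_force: [-0.1, 0.6, 2.4]
finger_gap: 0.024
grasp_force: 30.0
```

{"op": "jog_arm", "data": {
  "steps": [0,0,-0.001,0,0,0,0,0,0,0,0,0]
}}

```text
time: 8.25
ee_pos: [0.5019, -0.0188, 0.1296]
tool_rot: [2.011, 2.413, 0.0]
ft_force: [-2.8, 0.8, 8.3]
finger_gap: 0.0241
grasp_force: 30.7
```

Contact felt. I'll relieve 0.5 mm and open.

{"op": "jog_arm", "data": {
  "steps": [0,0,0.001,0,0,0,0,0,0,0,0,0]
}}

```text
time: 8.45
ee_pos: [0.5018, -0.0188, 0.1296]
tool_rot: [2.012, 2.413, 0.0]
ft_force: [-1.5, 0.0, 3.2]
finger_gap: 0.0241
grasp_force: 30.1
```

{"op": "jog_arm", "data": {
  "steps": [0,0,0,0,0,0,0,0,0,0,0,0,0,0,0,0,0,0,0,0,0,0,0,0,0,0,0,0,0,0],
  "claw": -1
}}

```text
time: 8.95
ee_pos: [0.5018, -0.0188, 0.1295]
tool_rot: [-2.012, -2.413, 0.0]
ft_force: [-0.8, -0.7, 0.3]
finger_gap: 0.0855
grasp_force: 0.0
```

{"op": "jog_arm", "data": {
  "steps": [0,0,0,0,0,0,0,0,0,0,0,0,0,0,0.02,0,0,0,0,0,0.04,0,0,0,0,0,0.08,0,0,0]
}}

```text
time: 9.45
ee_pos: [0.5006, -0.0187, 0.1991]
tool_rot: [-2.01, -2.41, 0.004]
ft_force: [0.5, -0.1, 0.3]
finger_gap: 0.0853
grasp_force: 0.0
```

{"op": "jog_arm", "data": {
  "steps": [0,0,0.08,0,0,0,0,0,0.08,0,0,0,0,0,0.06,0,0,0,0,0,0,0,0,0]
}}

```text
time: 9.85
ee_pos: [0.503, -0.0189, 0.3143]
tool_rot: [2.008, 2.408, 0.006]
ft_force: [1.0, 0.3, 0.1]
finger_gap: 0.0853
grasp_force: 0.0
```

```bash
python3 - <<'E'
from h import *
s=monitor.observe(); print(s["ee_pos"],s["tool_rot"],s["finger_gap"],s["ft_force"])
o=[]
for n,(u,v) in dict(scene=(240,235),side=(335,160)).items():
    c=vision.camera(n);pickle.dump(c,open(n+"4.pkl","wb")); print(n,proj(c,[.502,-.019,.058]),proj(c,[.502,-.019,.141])); o.append(cv2.resize(c["img"][v-70:v+80,u-75:u+75],(400,400),interpolation=2))
cv2.imwrite("pics/p4.png",np.hstack(o)[:,:,::-1])
E
```

```text
[ 0.50301714 -0.01892577  0.31433656] [2.00755069 2.40802267 0.00643888] 0.08531995743840458 [0.96162828 0.28714182 0.082036  ]
scene [[267.86540229 244.90047177]] [[265.01104012 219.29215319]]
side [[333.15709278 196.41153944]] [[334.20635176 168.41326613]]
```

View pics/p4.png

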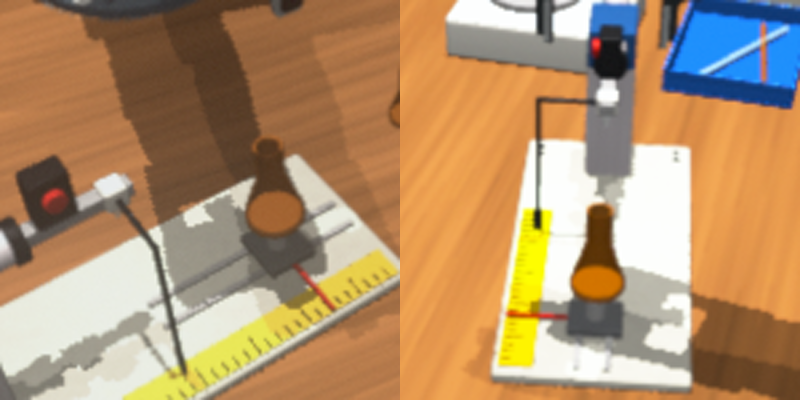

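The flask stands upright on the seat. Next I'll check the grip position against the button pixels, at scene (185.6,240.4) and side (334.2,107.2).

```bash
python3 - <<'E'
from h import *
S=pickle.load(open("scene4.pkl","rb"));W=pickle.load(open("side4.pkl","rb"))
G=np.array([.534,-.194,.206]); b=G+np.array([.0172,.0032,0])
print(proj(S,b),proj(W,b))
for c,n in((S,"S"),(W,"W")):
    h=cv2.cvtColor(c["img"],cv2.COLOR_RGB2HSV).astype(int); r=((h[...,0]<8)|(h[...,0]>172))&(h[...,1]>150)&(h[...,2]>90)
    u,v=proj(c,b)[0].astype(int); m=np.zeros_like(r); m[v-12:v+13,u-12:u+13]=1
    y,x=np.nonzero(r&m); print(n,len(x),x.mean(),y.mean(),x.min(),x.max(),onz(c,(x.mean(),y.mean()),.206))
E
```

```text
[[185.66238763 241.57853724]] [[331.45893653 107.53529793]]
S 49 184.59183673469389 238.85714285714286 181 189 [ 0.54368318 -0.19084513  0.206     ]
W 19 333.1578947368421 106.78947368421052 332 335 [ 0.54795899 -0.19594985  0.206     ]
```

{"op": "jog_arm", "data": {
  "steps": [0.014,-0.078,0,0,0,0,0.014,-0.078,0,0,0,0,0.014,-0.078,0,0,0,0,0.014,-0.078,0,0,0,0,0.014,-0.078,0,0,0,0]
}}

```text
time: 10.45
ee_pos: [0.5363, -0.2152, 0.308]
tool_rot: [-2.01, -2.411, 0.001]
ft_force: [1.1, 0.1, 0.7]
finger_gap: 0.0855
grasp_force: 0.0
```

{"op": "jog_arm", "data": {
  "steps": [0.014,-0.078,0,0,0,0,0,0,0,0,0,0,0,0,0,0,0,0]
}}

```text
time: 10.75
ee_pos: [0.5432, -0.2531, 0.3078]
tool_rot: [-2.011, -2.409, 0.001]
ft_force: [0.2, 0.3, 0.2]
finger_gap: 0.0853
grasp_force: 0.0
```

```bash
python3 - <<'E'
from h import *
s=monitor.observe(); c=wristcam(vision.camera("wrist"),s); print(s["ee_pos"],s["tool_rot"],s["ft_force"])
pickle.dump((s,c),open("w5.pkl","wb"))
for P in ([.534,-.194,.225],[.502,-.019,.141],[.526,-.150,.183]): print(proj(c,P))
cv2.imwrite("pics/w5.png",c["img"][:,:,::-1])
E
```

```text
[ 0.54321822 -0.25305881  0.30782831] [-2.01145606e+00 -2.40943595e+00  5.64146046e-04] [0.19246824 0.33843642 0.23066179]
[[320.86863067 116.22488633]]
[[ 320.57080521 -170.51862483]]
[[320.76940058  43.24096745]]
```

View pics/w5.png

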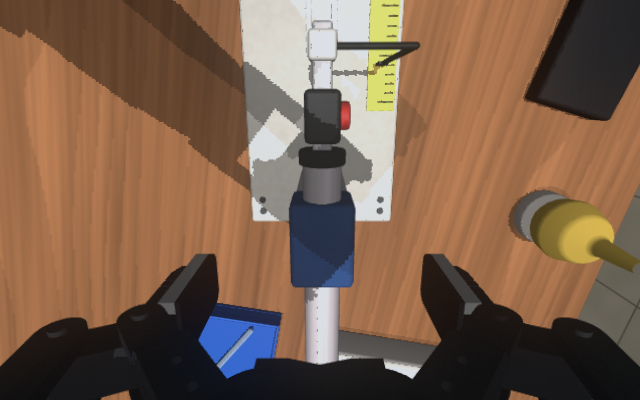

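The block top is at (322,116) against a prediction of (321,116), so the grip point is confirmed at (0.534, -0.194).

{"op": "jog_arm", "data": {
  "steps": [-0.009,0.059,0,0,0,0,-0.0095,0.059,0,0,0,0,0,0,-0.05,0,0,0,0,0,-0.05,0,0,0,0,0,0,0,0,0],
  "force": 45
}}

```text
time: 11.3
ee_pos: [0.5331, -0.1918, 0.2566]
tool_rot: [-2.006, -2.41, 0.002]
ft_force: [-0.5, -0.9, 0.3]
finger_gap: 0.0851
grasp_force: 0.0
```

{"op": "jog_arm", "data": {
  "steps": [0,0,-0.05,0,0,0,0,0,-0.04,0,0,0,0,0,0,0,0,0,0,0,0,0,0,0]
}}

```text
time: 11.7
ee_pos: [0.5349, -0.1936, 0.2157]
tool_rot: [2.011, 2.413, 0.0]
ft_force: [-0.2, -0.1, 0.1]
finger_gap: 0.0857
grasp_force: 0.0
```

{"op": "jog_arm", "data": {
  "steps": [0,0,-0.0195,0,0,0,0,0,0,0,0,0]
}}

```text
time: 11.9
ee_pos: [0.5344, -0.1937, 0.2045]
tool_rot: [-2.012, -2.413, 0.0]
ft_force: [0.4, -0.3, 0.5]
finger_gap: 0.0855
grasp_force: 0.0
```

{"op": "jog_arm", "data": {
  "steps": [0,0,0,0,0,0,0,0,0,0,0,0,0,0,0,0,0,0,0,0,0,0,0,0,0,0,0,0,0,0],
  "claw": 1,
  "force": 45
}}

```text
time: 12.4
ee_pos: [0.5342, -0.194, 0.2055]
tool_rot: [-2.012, -2.413, 0.001]
ft_force: [-9.4, 0.9, 7.4]
finger_gap: 0.0212
grasp_force: 47.0
```

{"op": "jog_arm", "data": {
  "steps": [0,0,0,0,0,0,0,0,0,0,0,0,0,0,0,0,0,0,0,0,0,0,0,0,0,0,0,0,0,0]
}}

```text
time: 12.9
ee_pos: [0.5342, -0.194, 0.2056]
tool_rot: [-2.012, -2.413, 0.001]
ft_force: [-7.1, -0.2, 8.9]
finger_gap: 0.022
grasp_force: 46.4
```

Gap is 22 mm, so the button is pressed. Now I'll pull along the stand's +y.

{"op": "jog_arm", "data": {
  "steps": [-0.0036,0.0197,0,0,0,0,-0.0073,0.0393,0,0,0,0,-0.0073,0.0393,0,0,0,0,-0.0073,0.0393,0,0,0,0,0,0,0,0,0,0]
}}

```text
time: 13.4
ee_pos: [0.5215, -0.1242, 0.2056]
tool_rot: [2.009, 2.413, -0.001]
ft_force: [-4.6, -6.2, 5.3]
finger_gap: 0.0213
grasp_force: 45.8
```

{"op": "jog_arm", "data": {
  "steps": [-0.0073,0.0393,0,0,0,0,-0.0073,0.0393,0,0,0,0,-0.0036,0.0197,0,0,0,0,0,0,0,0,0,0,0,0,0,0,0,0]
}}

```text
time: 13.9
ee_pos: [0.5127, -0.0764, 0.2056]
tool_rot: [2.01, 2.412, -0.001]
ft_force: [-4.7, -7.3, 6.6]
finger_gap: 0.0215
grasp_force: 45.8
```

```bash
python3 - <<'E'
from h import *
s=monitor.observe(); print(s["ee_pos"],s["finger_gap"],s["ft_force"],np.linalg.norm((s["ee_pos"]-[.5342,-.194,.2056])[:2]))
o=[]
for n,(u,v) in dict(scene=(260,255),side=(320,185)).items():
    c=vision.camera(n);pickle.dump(c,open(n+"6.pkl","wb")); o.append(cv2.resize(c["img"][v-45:v+45,u-40:u+40],(400,450),interpolation=2))
cv2.imwrite("pics/p6.png",np.hstack(o)[:,:,::-1])
E
```

```text
[ 0.51271496 -0.07643972  0.20555401] 0.021548178315509967 [-4.66737448 -7.3028205   6.57571812] 0.11950742857721076
```

View pics/p6.png

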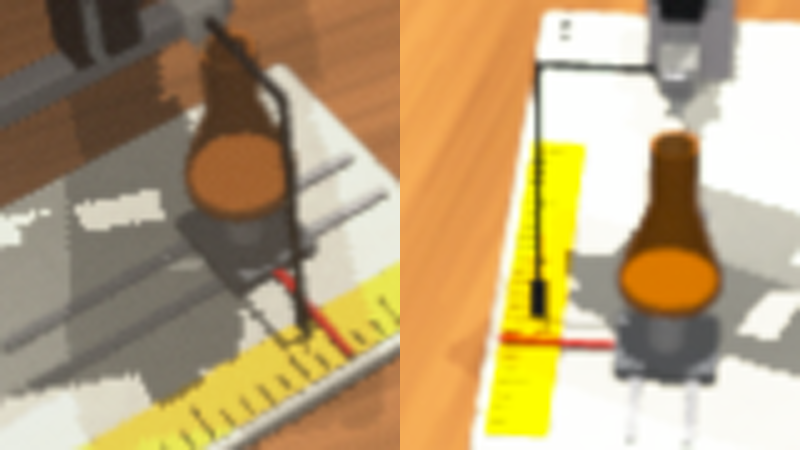

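In side, the pointer tip is at (307.6,203.6) with the red bar at row ~208. In scene, the tip is at (280.8,276.6), just short of the bar. The remaining distance comes next.

```bash
cat > rem.py <<'E'
from h import *
import sys
k=sys.argv[1]; tips=dict(scene=eval(sys.argv[2]),side=eval(sys.argv[3]))
yd=np.array([-.1811,.9835]);xd=np.array([.9835,.1811])
for n in("scene","side"):
    c=pickle.load(open(f"{n}{k}.pkl","rb")); h=cv2.cvtColor(c["img"],cv2.COLOR_RGB2HSV).astype(int)
    r=((h[...,0]<7)|(h[...,0]>174))&(h[...,1]>140)&(h[...,2]>80)
    u,v=proj(c,[.565,-.008,.018])[0].astype(int); m=np.zeros_like(r); m[v-12:v+13,u-16:u+17]=1
    y,x=np.nonzero(r&m); P=np.array([onz(c,(a,b),.018)[:2] for a,b in zip(x,y)])
    along=P@yd; T=onz(c,tips[n],.022)[:2]
    print(n,len(x),"mark y med",np.median(along),along.std(),"x",(P@xd).min(),(P@xd).max(),"tip y,x",T@yd,T@xd,"rem",np.median(along)-T@yd)
E
python3 rem.py 6 "(280.8,276.6)" "(307.6,203.6)"
```

```text
scene 13 mark y med -0.1110656157980035 0.0009843830268236285 x 0.5178747655386405 0.5613095658508898 tip y,x -0.12251090947087656 0.558269706035851 rem 0.011445293672873058
side 9 mark y med -0.11033296610177694 0.0005504837744381556 x 0.5220622181345611 0.5419617494119706 tip y,x -0.12106997672103763 0.554002454307165 rem 0.01073701061926069
```

{"op": "jog_arm", "data": {
  "steps": [-0.0022,0.0118,0,0,0,0,-0.0022,0.0118,0,0,0,0,0,0,0,0,0,0,0,0,0,0,0,0,0,0,0,0,0,0]
}}

```text
time: 14.5
ee_pos: [0.5106, -0.0649, 0.2056]
tool_rot: [2.01, 2.412, -0.001]
ft_force: [-4.4, -6.5, 6.7]
finger_gap: 0.0215
grasp_force: 45.7
```

```bash
python3 - <<'E'
from h import *
s=monitor.observe(); print(s["ee_pos"],s["finger_gap"],s["grasp_force"],np.linalg.norm((s["ee_pos"]-[.5342,-.194,.2056])[:2]))
o=[]
for n,(u,v) in dict(scene=(275,265),side=(315,200)).items():
    c=vision.camera(n);pickle.dump(c,open(n+"7.pkl","wb")); o.append(cv2.resize(c["img"][v-30:v+30,u-20:u+20],(400,600),interpolation=2))
cv2.imwrite("pics/p7.png",np.hstack(o)[:,:,::-1])
E
```

```text
[ 0.51063946 -0.06493854  0.20557447] 0.021464461217507905 45.67301273345947 0.13119435820116546
```

View pics/p7.png

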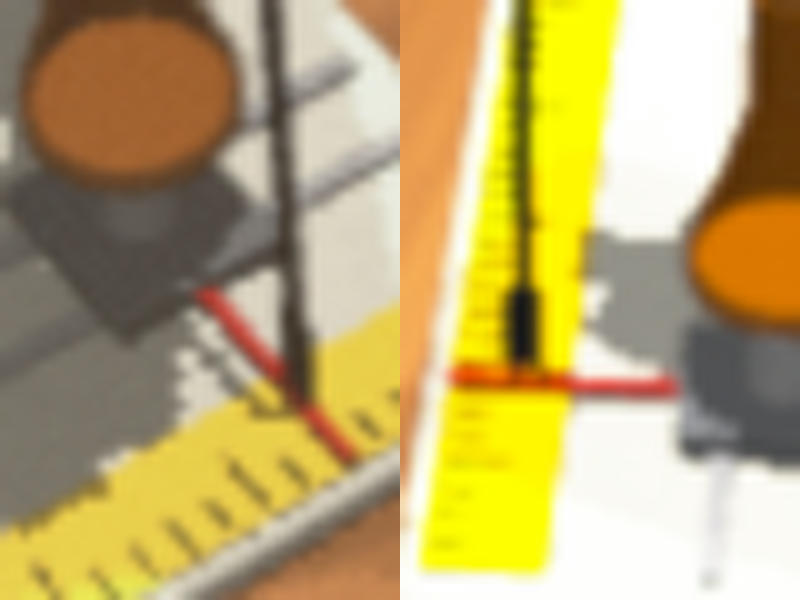

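The pointer tip is over the bar in scene at (284.8,275.3). In side it is at (307.2,207), with the bar at row 208.

```bash
python3 rem.py 7 "(284.8,275.3)" "(307.2,207.0)"; python3 - <<'E'
from h import *
for k in "7":
  for n in("scene","side"):
    c=pickle.load(open(n+k+".pkl","rb"))
    # predicted tip if centred: mark mid x=0.065 relative seat
    for dy in(-.004,0,.004): 
        m=np.array([.5022+.0639-.1811*dy,-.0192+.0118+.9835*dy]); print(n,dy,proj(c,[*m,.018]).round(1),proj(c,[*m,.022]).round(1))
E
```

```text
scene 19 mark y med -0.1108538976513342 0.0011648083842856474 x 0.5178747655386405 0.5613095658508898 tip y,x -0.11338420806362014 0.5606889235502045 rem 0.0025303104122859355
side 10 mark y med -0.11043956565070819 0.0006123718676578053 x 0.5195737167561157 0.5419617494119706 tip y,x -0.1074913933368332 0.553799241696019 rem -0.0029481723138749805
scene -0.004 [[283.4 275. ]] [[283.3 273.9]]
scene 0 [[284.9 274.1]] [[284.8 273. ]]
scene 0.004 [[286.3 273.2]] [[286.3 272.2]]
side -0.004 [[306.8 206.6]] [[306.8 205.4]]
side 0 [[306.6 207.6]] [[306.6 206.4]]
side 0.004 [[306.5 208.6]] [[306.5 207.4]]
```

The scene and side estimates bracket zero (+2.5 and -2.9 mm). The arm travel, 131.2 mm against an expected 132.7 mm, agrees with that, so the pointer is in tolerance and I'm handing in.

```bash
python3 -c "
from workcell import workorder
print(workorder.close_job())"
```

```text
the job is handed in; nothing more can be done
None
```

I handed the job in with the amber flask standing released on the seat and the boom held, button pressed (finger gap 21.5 mm, 46 N grip), with the pointer at the red mark; two camera views put it about 2.5 mm short and 2.9 mm past (limit 5 mm), and the hand-in gave no verdict.

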